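Click the fence stop into the yellow notch and push the board up to it

ROBOT

A 6-joint arm with a two-finger parallel gripper is mounted at the origin on a cart in front of the work surface, level with it; the furniture and walls round the work are solid. World frame = base frame: x ahead of the robot, y to its left, z up, the work surface at z = 0. Lengths are in m, angles in rad, forces in N, time in s.
With the tool pointing down it reaches from about 0.35 to 0.975 m from the base axis. Payload 4.9 kg.
Tool frame: the origin (TCP) lies between the finger pads; the fingertips stand 19 mm ahead of it and the grasp point (between the pads) is the TCP; z points along the fingers, y is the line along which they close (so a half turn about z gives the same grasp; the last joint's range is limited). The gripper opens to 85 mm and grips with 20 to 120 N. Pads are 22 mm wide; open, the fingers measure 114 mm over their backs; the gripper's body (76 mm by 85 mm) begins 54 mm behind the grasp point. The pads swing forward as they close: fully open they stand 13 mm farther back than shut.
Start: joints at [-0.119, 0.053, 1.613, -0, 1.476, -0.119], TCP at [0.625, 0, 0.25] pointing down, gripper open.
Joint ranges: [-3.01, 3.01], [-1.01, 2.22], [0.06, 2.58], [-1.02, 4.17], [0.09, 2.62], [-3.14, 3.14]. Speed limits (rad/s): [2.57, 2.57, 3.14, 3.14, 3.14, 3.14].

INTERFACE

Orientations are given as a rotation vector (axis times angle).
In Python, from station import ctrl gives the robot as it stands. The module is installed in compiled form; this text tells all that it offers.
- The arm moves only by the tool servo_tool, never from a script. Its argument "increments" is a list that holds one entry, the list of rows, each a list of 5 numbers: the finger opening in cm, from 0 to 8.54, then the shift along the tool's x, y, z in cm, then the turn about the tool's z in degrees. A call has 1 to 5 rows; each row is the pose to reach, as a shift and turn from the pose commanded when the call began, along the tool's axes at that moment; what a row does not reach only later rows make up. A row lasts 1/10 s, in which the tool goes at most 50 mm and 8.59 degrees, less where a joint would pass 70% of its speed; a pose out of reach is approached as far as the arm can. A call with a gripper value outside its range is refused whole. The fingers move at their own pace and stop on an object; "newtons" is the grip in N (left out, the last holds). Time passes only in rows, so rows that repeat a pose let the fingers close. It gives the time, the measured TCP pose, the force, the opening and the grip force at its end, in the units of the state.
- ctrl.get_obs(): the state, without advancing time (a new reading comes with each control period).
- ctrl.get_image(name): name is "scene" or "side" or "wrist"; returns a dict with "img" (420x560x3 uint8, red, green, blue), "fx", "fy", "cx", "cy" (pixels), "k1" (the pictures are not rectified: a ray, as slopes to the right and down, at radius r is drawn at 1 + k1 r^2 times it, then the intrinsics apply), "rvec" (rotation vector, rad) and "tvec" (3), from world to camera coordinates, as OpenCV has them; the wrist camera has in their place "mount" (4x4, takes a point from camera to tool coordinates, whose origin is the TCP and whose axes are the flange's). Camera axes: x right, y down, z forward; pixel columns grow to the right and rows downward; lengths in m; the calibration is good to about 2 mm. A picture is of the moment at which its call begins: read the wrist's pose just before it. There is no depth.
- ctrl.finish_job(): hands the job in; it is judged then, once.
The state is a dict: "t": time; "q": joint angles; "dq": joint speeds; "effort": joint torques, N m; "tool_pos": TCP position; "tool_rot": TCP orientation; "contact_force": force on the tool from outside, world axes, zero at the start; "wrist_torque": the same for the moment, N m; "opening": finger opening in m; "grip_force": force on a finger pad.
Only numpy, scipy, OpenCV 4.12 (cv2) and the standard library are available. Lean on these libraries where they do the work, as an engineer would, in place of code of your own. Each camera call takes 0.05 s, during which the arm holds its last target. There are 200 camera calls.

TASK

Set the fence for the next hole: with the fingertips, push the red sliding stop along the rail to the left until its spring pin clicks down into the notch at the yellow tag. Then push the pine board along the fence to the right until its end rests against the stop, softly enough that the stop stays clicked in at the yellow tag. Only push: do not pinch or lift the stop, its pin or the board, and leave everything else on the bench where it is.

Things in the scene. Friction and masses are not known exactly. Their poses are not given: they have to be found in the camera images.
- fence: Aluminium rail, 76 mm wide (x), y from -200 to +220 mm, top 30 mm above the bench. Origin on its middle line at bench level; x points away from the robot, y along the rail to the robot's left, z up. Front face (x = -38 mm) guides the board. A steel strip on top has V notches, 16 mm wide, at y = -80, -35, +10 mm; a 12 mm high ledge behind (x 38 to 72 mm) carries a tag at each.
- slide_stop (a joint): Position of the red stop along the rail, m: 0 at the right, grows to the left (fence +y), 0.20 at most; its middle is at fence y = value - 0.150 (notches at 0.070, 0.115, 0.160). Starts right of all notches. Slides with about 1.5 N; a notch draws it in over the last 8 mm, and then about 11 N is needed to push it out either way.
- click_pin (a joint): Height of the stop's spring pin, m: about 0.0042 while its roller runs on top of the rail, 0 to -0.001 when it has dropped into a notch. The pin works by itself and is not to be pulled.
- stop_mark (a point): Middle of the red stop's top, 70 mm above the bench; axes as the fence's. The stop is 60 mm long along the rail, end plates included. Over the rail it spans fence x -46 to +46 mm, z 34 to 70 mm; its foot in front spans x -102 to -42 mm, z 3 to 70 mm. A brass pin knob, 18 mm across, stands on it, to 90 mm (94 when raised). A white pointer at the rear marks its middle.
- stop_right_face (a point): Point on the outer (right, fence -y) face of the stop's right end plate, 55 mm above the bench, 20 mm in front of the rail's middle line: push here to move the stop to the left. The flat face runs from 82 mm in front of this point to 66 mm behind it, and there from 34 to 70 mm above the bench. Axes as the fence's.
- stop_left_face (a point): Point on the outer (left, fence +y) face of the stop's left steel end plate, on the foot, 70 mm in front of the rail's middle line and 12 mm above the bench: the board's right end comes to rest on this face. Axes as the fence's.
- stop_left_plate: Steel end plate on the left end of the stop, its origin 30 mm to the right of its outer face at bench level on the rail's middle line.
- stop_right_plate: Steel end plate on the right end of the stop, its origin 30 mm to the left of its outer face at bench level on the rail's middle line.
- tag_yellow: Yellow tag, 26 x 34 x 4 mm, fixed flat on the ledge behind the rail, level with one of the three notches (which one differs). Origin at the centre of its underside, 58 mm behind the rail's middle line; axes as the fence's. The notch has the same y along the fence as the tag.
- tag_blue: Blue tag of the same size at another notch; not the one wanted.
- tag_white: White tag of the same size at the remaining notch; not the one wanted.
- board: Loose pine board with a pencilled cross on top, 95 mm (its x, across the fence) x 110 mm (its y, along the fence) x 24 mm high, 0.13 kg. It lies on the bench to the left of the stop, along the fence's front face, up to 4 mm from it. Origin at the centre of its underside.
- board_right_end (a point): Middle of the board's right end face, 12 mm above the bench; axes as the board's.
- board_left_end (a point): Middle of the board's left end face, 12 mm above the bench: push here, or up to 12 mm nearer the robot, which keeps the board against the fence, to slide it to the right. Axes as the board's.
- pencil: Bystander: red pencil, 142 mm long, 7 mm thick, lying in front of the board, along the fence. Origin at the centre of its underside.
- pine_offcut: Bystander: pine offcut, 61 x 56 x 25 mm, behind the fence. Origin at the centre of its underside.
- chuck_key: Bystander: steel chuck key, 84 x 96 x 13 mm, lying behind the fence. Origin at the centre of its underside.
- sanding_block: Bystander: sanding block, 66 x 116 x 34 mm, to the left of the fence. Origin at the centre of its underside.
- hammer: Bystander: small hammer lying on the bench at the left, 249 x 91 x 22 mm. Origin at the centre of its underside.
- spring_clamp: Bystander: plastic spring clamp lying at the front left, 67 x 123 x 26 mm. Origin at the centre of its underside.
Not all that is in view belongs to the job. Leave any purple look-alike of the board alone.

How it is judged:
On the way:
1. the stop is clicked in at the yellow tag before the board has been brought near it (y of stop_mark in the frame of tag_yellow between -0.004 and 0.004 m and value of joint click_pin below 0.0015 m and y of board_right_end in the frame of stop_left_face above 0.015 m), for 0.2 s.
At the end, for the whole second after the job is handed in: Stop within 4 mm of the yellow tag along the rail, its pin dropped in (below 1.5 mm). Board flat and still, its right end within 3 mm of the stop's left face, square to the fence within 0.09 rad, and its end's middle at most 105 mm in front of the rail's middle line (y of stop_mark in the frame of tag_yellow between -0.004 and 0.004 m and value of joint click_pin below 0.0015 m and y of board_right_end in the frame of stop_left_face between -0.003 and 0.003 m and x of board_right_end in the frame of fence above -0.105 m and angle between the y axis of board and the y axis of fence, either way round below 0.09 rad and height (world z) of board below 0.004 m and linear speed of board below 0.01 m/s); the robot touches nothing.
It fails at once if the board is lifted or tipped (height (world z) of board above 0.012 m or angle between board's own z axis and vertical above 0.2 rad).
It fails at once if the stop is pinched: the fingers press on both its end plates at once (contact force between the fingers and stop_left_plate above 1 N and contact force between the fingers and stop_right_plate above 1 N).
It fails at once if the spring pin is pulled up (value of joint click_pin above 0.008 m).
It fails at once if a bystander is moved by more than 20 mm (distance of any of pencil, pine_offcut, chuck_key, sanding_block, hammer, spring_clamp from where it was at the start of the episode above 0.02 m).
It also fails if it takes over 56 s, if anything falls off the work surface, if the arm or the gripper's body presses on something with over 40 N, if the wrist force passes 120 N, or if a joint passes its speed limit or range.

## Working session

There is one attempt and no reset: what is moved stays moved. The work goes in short steps, Python scripts to look and compute and a tool call to move; the robot and the scene stay as the last step left them, time stands still between calls to the robot, and variables do not carry over. Pictures are saved under pics/ and viewed, at most 10 in all, crops included, and the job is handed in when it is done.

Besides the shell and the picture viewer there is one more tool, called after "Call:" as name([rows], argument=value, ...), one row to a line, values as JSON. servo_tool: Moves the arm, as the interface text tells. Its arguments: {"type":"object","properties":{"increments":{"type":"array"},"newtons":{"type":"number"}},"required":["increments"]}

```bash
mkdir -p pics; cat > h.py <<'E'
import numpy as np, cv2, pickle
from scipy.spatial.transform import Rotation as R
from station import ctrl
def snap(name, tag):
    o=ctrl.get_obs(); d=ctrl.get_image(name)
    cv2.imwrite(f'pics/{tag}.png', cv2.cvtColor(d['img'],cv2.COLOR_RGB2BGR))
    if 'mount' in d:
        T=np.eye(4);T[:3,:3]=R.from_rotvec(o['tool_rot']).as_matrix();T[:3,3]=o['tool_pos']
        C=T@np.array(d['mount'])
    else:
        M=R.from_rotvec(np.ravel(d['rvec'])).as_matrix();C=np.eye(4);C[:3,:3]=M.T;C[:3,3]=-M.T@np.ravel(d['tvec'])
    d['C']=C; pickle.dump({k:d[k] for k in('fx','fy','cx','cy','k1','C')},open(f'pics/{tag}.pkl','wb'))
    return d
def w(tag,u,v,z):
    d=pickle.load(open(f'pics/{tag}.pkl','rb'))
    a=np.array([(u-d['cx'])/d['fx'],(v-d['cy'])/d['fy']]);s=a.copy()
    for _ in range(20): s=a/(1+d['k1']*(s@s))
    r=d['C'][:3,:3]@np.array([s[0],s[1],1]);c=d['C'][:3,3]
    return (c+r*(z-c[2])/r[2]).round(4)
E
python3 - <<'E'
from h import *
for n in('scene','side','wrist'): snap(n,n+'0')
a=[cv2.imread(f'pics/{n}0.png') for n in('scene','wrist')]
o=ctrl.get_obs();print(o['t'],o['tool_pos'],o['tool_rot'],o['opening'],R.from_rotvec(o['tool_rot']).as_matrix().round(3))
E
```

```text
0.15 [6.24534191e-01 3.87671937e-05 2.49330399e-01] [-2.22055902e+00 -2.22053772e+00  1.57065978e-03] 0.08553398650663788 [[ 0.     1.    -0.002]
 [ 1.    -0.     0.   ]
 [ 0.    -0.002 -1.   ]]
```

View pics/scene0.png

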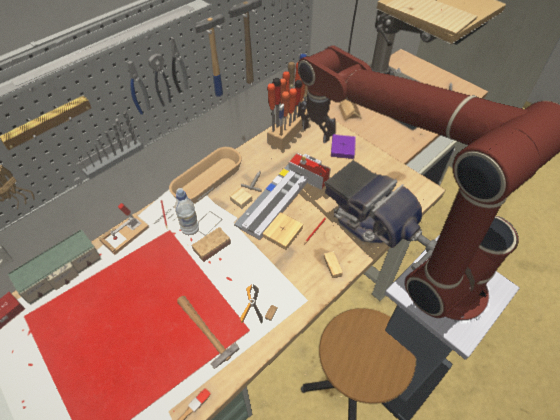

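View pics/wrist0.png

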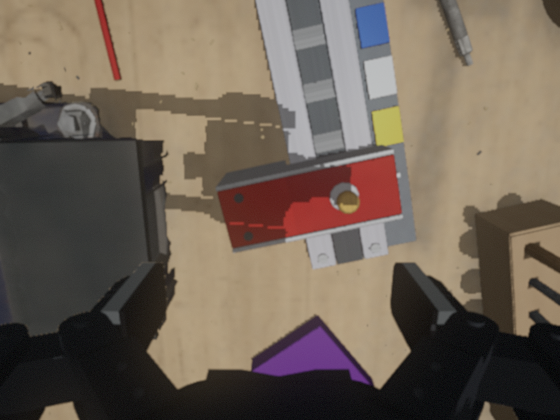

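The wrist view shows the red stop around (312,200), with the yellow tag at (388,126) as the nearest notch, then white at (380,77) and blue at (372,25). The vise is to the left and the purple block below. The scene view shows the board at about (283,230) in front of the rail.

```bash
python3 - <<'E'
from h import *
for n,u,v,z in[('yel',388,126,.016),('whi',380,77,.016),('blu',372,25,.016),('RT FL',220,187,.07),('BL',393,153,.07),('BR',401,214,.07),('FR',234,249,.07),('railR',313,267,.03),('railRback',389,252,.03),('railfrontfar',260,0,.03),('vise',140,140,.1),('vise jaw',165,190,.1),('vise lo',160,290,.1),('rack',478,215,.08),('rackc',535,200,.08),('purp',318,318,.024)]: print(n,w('wrist0',u,v,z))
im=cv2.imread('pics/scene0.png')[130:270,220:360]
cv2.imwrite('pics/c1.png',cv2.resize(im,(560,560),interpolation=cv2.INTER_CUBIC))
im=cv2.imread('pics/side0.png');cv2.imwrite('pics/c2.png',im)
E
```

```text
yel [0.7258 0.0465 0.016 ]
whi [0.7156 0.09   0.016 ]
blu [0.706  0.1338 0.016 ]
RT FL [5.763e-01 3.000e-04 7.000e-02]
BL [0.716  0.0283 0.07  ]
BR [ 0.7267 -0.0227  0.07  ]
FR [ 0.5861 -0.054   0.07  ]
railR [ 0.6581 -0.0888  0.03  ]
railRback [ 0.7319 -0.0731  0.03  ]
railfrontfar [0.6087 0.1502 0.03  ]
vise [0.5246 0.0414 0.1   ]
vise jaw [0.54   0.0046 0.1   ]
vise lo [ 0.5294 -0.0774  0.1   ]
rack [ 0.7873 -0.0206  0.08  ]
rackc [ 0.8338 -0.0079  0.08  ]
purp [ 0.6655 -0.1494  0.024 ]
```

View pics/c1.png

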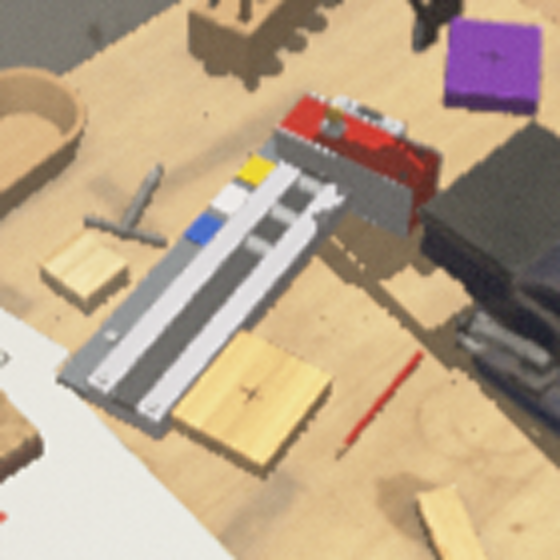

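View pics/side0.png

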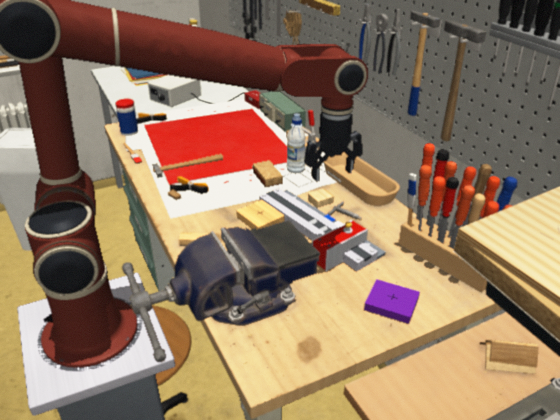

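The rail lies 12.8° off the world y axis. The stop has about 40 mm to go to the yellow notch, which is the rightmost one. I'll close the fingers, go to the right of the stop and align with the rail.

Call:
servo_tool([
  [[0,-4,2.6,0,-6.4],[0,-7.9,5.15,3,-12.8],[0,-7.9,5.15,8,-12.8],[0,-7.9,5.15,12,-12.8],[0,-7.9,5.15,12,-12.8]],
], newtons=40)

```text
t: 0.65
tool_pos: [0.6711, -0.0783, 0.1208]
tool_rot: [-1.952, -2.443, 0.011]
contact_force: [-0.6, 1.1, -1.8]
opening: 0.012
grip_force: 0.0
```

Call:
servo_tool([
  [[0,0,0,3,0],[0,0,0,6.5,0],[0,0,0,6.5,0],[0,0,0,6.5,0]],
])

```text
t: 1.05
tool_pos: [0.677, -0.0788, 0.0669]
tool_rot: [1.959, 2.455, 0.001]
contact_force: [-0.8, -0.4, 0.8]
opening: 0.0001
grip_force: 0.0
```

```bash
python3 - <<'E'
from h import *
snap('wrist','w1')
o=ctrl.get_obs();print(o['t'],o['tool_pos'],R.from_rotvec(o['tool_rot']).as_matrix().round(3),o['opening'],o['contact_force'])
E
```

```text
1.1 [ 0.67804197 -0.07907974  0.06835012] [[-0.222  0.975  0.004]
 [ 0.975  0.222 -0.001]
 [-0.002  0.003 -1.   ]] -7.83914892086167e-05 [-0.04524376  0.74467785  0.53255982]
```

View pics/w1.png

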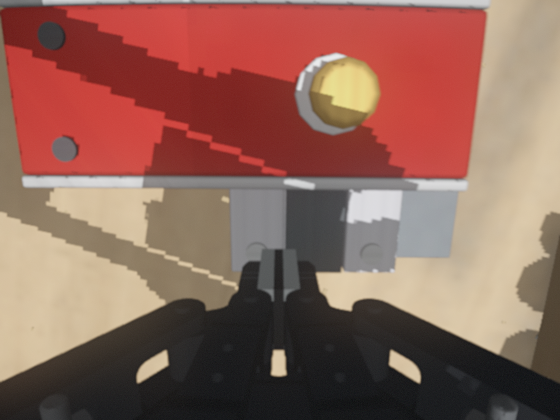

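The fingers (tips at (280,250)) are in line with the right plate, whose outer edge runs along row 188. The view is square to the rail.

```bash
python3 - <<'E'
from h import *
ex=np.array([.9754,.2204,0]);ey=np.array([-.2204,.9754,0])
o=ctrl.get_obs();print('tcp',o['tool_pos']@ex,o['tool_pos']@ey,o['tool_pos'])
for u,v in((25,188),(465,189),(300,188)): p=w('w1',u,v,.07);print(p@ex,p@ey)
p=w('wrist0',388,126,.016);print('yel',p@ex,p@ey)
# board top corners in scene crop /4 + offset, z=.024
for u,v in((245,333),(331,380),(265,470),(174,405),(251,395)):
  p=w('scene0',220+u/4,130+v/4,.024);print('board',p,p@ex,p@ey)
for u,v in((420,353),(340,455)): p=w('scene0',220+u/4,130+v/4,.005);print('pencil',p,p@ex,p@ey)
for u,v in((256,170),(60,378),(160,437)): p=w('scene0',220+u/4,130+v/4,.016);print('yel sc/fence',p@ex,p@ey)
E
```

```text
tcp 0.6439329636900162 -0.2265748253120555 [ 0.67804197 -0.07907974  0.06835012]
0.55842042 -0.18605164
0.7041750999999999 -0.18617972000000002
0.6495635200000001 -0.18603966000000002
yel 0.71819392 -0.11461022000000003
board [0.5852 0.1927 0.024 ] 0.61327516 0.0589815
board [0.4969 0.1751 0.024 ] 0.5232683 0.06127578000000001
board [0.4709 0.2812 0.024 ] 0.52129234 0.17049612
board [0.5718 0.2907 0.024 ] 0.621804 0.15752406000000002
board [0.5336 0.236  0.024 ] 0.57248784 0.11258895999999999
pencil [0.4714 0.0862 0.005 ] 0.47880204 -0.019817079999999997
pencil [0.446  0.2158 0.005 ] 0.48259072000000003 0.11219291999999999
yel sc/fence 0.71524194 -0.11814652
yel sc/fence 0.7244075000000001 0.18375461999999998
yel sc/fence 0.61633324 0.18685074
```

Call:
servo_tool([
  [[0,1.5,0,0,0],[0,2.4,0,0,0],[0,2.8,0,0,0],[0,3.2,0,0,0],[0,3.6,0,0,0]],
])

```text
t: 1.6
tool_pos: [0.6696, -0.0443, 0.0668]
tool_rot: [1.958, 2.453, 0.001]
contact_force: [1.7, -3.3, 2.8]
opening: 0.0003
grip_force: 1.8
```

Call:
servo_tool([
  [[0,0.5,0,0,0],[0,1.0,0,0,0],[0,1.5,0,0,0],[0,2.0,0,0,0],[0,2.3,0,0,0]],
])

```text
t: 2.1
tool_pos: [0.6631, -0.0208, 0.065]
tool_rot: [-1.959, -2.455, 0.0]
contact_force: [1.8, -3.7, 2.2]
opening: 0.0001
grip_force: 1.6
```

```bash
python3 - <<'E'
from h import *
snap('wrist','w2')
ex=np.array([.9754,.2204,0]);ey=np.array([-.2204,.9754,0])
o=ctrl.get_obs();print(o['t'],'tcp',o['tool_pos']@ex,o['tool_pos']@ey,o['tool_pos'],o['contact_force'],o['contact_force']@ey)
E
```

```text
2.15 tcp 0.6418732482775633 -0.16580982220874851 [ 0.66264003 -0.02026242  0.06470708] [ 2.06339884 -1.61443252  0.86564322] -2.0294905805667396
```

View pics/w2.png

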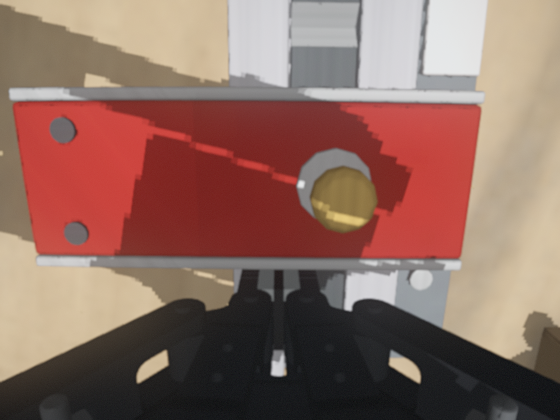

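The stop has moved. Its right edge is at row 268, the fingers are touching it, and the white tag's right edge is at row 75.

```bash
python3 - <<'E'
from h import *
ex=np.array([.9754,.2204,0]);ey=np.array([-.2204,.9754,0])
for u,v,z in((40,263,.07),(250,268,.07),(455,268,.07),(11,91,.07),(482,94,.07),(455,75,.016)): p=w('w2',u,v,z);print(p@ex,p@ey)
E
```

```text
0.55945106 -0.15245288
0.632259 -0.15373148
0.7026411 -0.15394934000000002
0.55924222 -0.09530198000000001
0.7040937199999999 -0.09625117999999999
0.7193338400000001 -0.0868798
```

Call:
servo_tool([
  [[0,0.2,0,0,0],[0,0.35,0,0,0],[0,0.45,0,0,0],[0,0.55,0,0,0],[0,0.55,0,0,0]],
])

```text
t: 2.65
tool_pos: [0.6618, -0.0158, 0.0649]
tool_rot: [-1.959, -2.455, 0.0]
contact_force: [0.6, 0.9, -0.2]
opening: -0.0002
grip_force: 0.0
```

Call:
servo_tool([
  [[0,0.1,0,0,0],[0,0.2,0,0,0],[0,0.2,0,0,0]],
])

```text
t: 2.95
tool_pos: [0.6617, -0.014, 0.0653]
tool_rot: [-1.96, -2.455, -0.0]
contact_force: [0.1, -0.1, 0.2]
opening: -0.0002
grip_force: 0.0
```

```bash
python3 - <<'E'
from h import *
snap('wrist','w3')
ex=np.array([.9754,.2204,0]);ey=np.array([-.2204,.9754,0])
o=ctrl.get_obs();print(o['t'],'tcp',o['tool_pos']@ex,o['tool_pos']@ey,o['contact_force']@ey)
im=cv2.imread('pics/w3.png');g=cv2.cvtColor(im,cv2.COLOR_BGR2GRAY)
print(g[55:90,200]);print(g[235:285,100]); print(g[235:285,400])
E
```

```text
3.0 tcp 0.6423498850041868 -0.15960409697100322 0.02317909886663242
[191 191 191 190 191 190 190 190 188 189 187 187 186 187 186 186 186 188
 187 185 172 151 143 146 149 148 142 134 132 131 128 126 118 108  89]
[112 111 112 112 113 113 114 114 114 110 107 110 121 151 185 205 214 215
 213 211 211 211 201 174 141 124 124 125 125 125 124 125 134 160 183 192
 193 193 193 193 193 193 193 193 192 193 193 193 193 193]
[109 109 110 111 110 111 109 111 110 111 110 109 104  98  97 113 153 184
 201 212 216 213 211 210 205 194 176 162 160 159 159 158 159 160 158 159
 159 160 160 159 159 160 159 160 159 160 160 161 160 159]
```

Contact force has dropped to zero, so the stop was probably drawn into the notch. I'll back away, rise and check.

Call:
servo_tool([
  [[0,-2,0,0,0],[0,-3,0,-4,0],[0,-3,0,-9,0],[0,-3,0,-14,0],[0,-3,0,-18,0]],
])

```text
t: 3.5
tool_pos: [0.6692, -0.045, 0.2492]
tool_rot: [1.959, 2.452, 0.002]
contact_force: [1.2, 0.7, -0.2]
opening: -0.0003
grip_force: 0.0
```

Call:
servo_tool([
  [[0,4,-1,0,0],[0,8,-2,0,0],[0,10,-3,0,0],[0,10,-3,0,0],[0,10,-3,0,0]],
])

```text
t: 4.0
tool_pos: [0.6173, 0.0467, 0.2456]
tool_rot: [1.959, 2.454, -0.0]
contact_force: [-0.8, -0.2, 0.1]
opening: 0.0
grip_force: 0.0
```

```bash
python3 - <<'E'
from h import *
snap('wrist','w4')
o=ctrl.get_obs();print(o['t'],o['tool_pos'])
E
```

```text
4.05 [0.61753344 0.04634555 0.24546543]
```

View pics/w4.png

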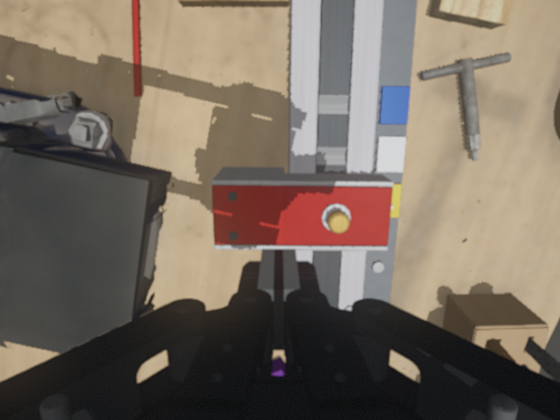

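The stop now sits beside the yellow tag, with its top edges at rows 183 and 248. The tag shows at (396,201), and the board's right end is at row 4.

```bash
python3 - <<'E'
from h import *
ex=np.array([.9754,.2204,0]);ey=np.array([-.2204,.9754,0])
for n,u,v,z in(('L',300,183,.07),('R',300,249,.07),('yt',397,184,.016),('yb',397,218,.016),('wt',392,136,.016),('wb',392,173,.016),('bt',396,86,.016),('bb',396,125,.016),('bd',185,4,.024),('bd',285,4,.024),('railfront',290,100,.03),('vise',175,170,.12),('pen',138,95,.005)): p=w('w4',u,v,z);print(n,p@ex,p@ey)
E
```

```text
L 0.63006932 -0.08629106
R 0.6310491 -0.14320607999999999
yt 0.72636472 -0.09841294
yb 0.7292263000000001 -0.13248110000000002
wt 0.7179574 -0.0530447
wb 0.7206647000000002 -0.08779564000000001
bt 0.71839808 -0.008445499999999979
bb 0.72095438 -0.04295728
bd 0.5342302999999999 0.05715850000000001
bd 0.6180293 0.056882060000000005
railfront 0.6226969 -0.02137027999999999
vise 0.54358276 -0.06705624000000002
pen 0.48185156000000007 -0.016302819999999996
```

The stop centre is within about 1 mm of the yellow tag, so it has clicked in. Next I'll go left of the board.

Call:
servo_tool([
  [[0,5,-1,0,0],[0,10,-2,0,0],[0,15,-3,0,0],[0,20,-4,0,0],[0,25,-4.65,0,0]],
])

```text
t: 4.55
tool_pos: [0.518, 0.2773, 0.2454]
tool_rot: [1.962, 2.453, 0.0]
contact_force: [0.2, 0.6, 0.1]
opening: -0.0001
grip_force: 0.0
```

Call:
servo_tool([
  [[0,4.4,0,0,0],[0,4.4,0,3,0],[0,4.4,0,7,0],[0,4.4,0,7,0],[0,4.4,0,7,0]],
])

```text
t: 5.05
tool_pos: [0.5085, 0.3188, 0.1747]
tool_rot: [-1.961, -2.453, 0.003]
contact_force: [0.3, -0.7, 1.6]
opening: 0.0002
grip_force: 0.0
```

```bash
python3 - <<'E'
from h import *
snap('wrist','w5');snap('scene','s5')
ex=np.array([.9754,.2204,0]);ey=np.array([-.2204,.9754,0])
o=ctrl.get_obs();print(o['t'],o['tool_pos'],o['tool_pos']@ex,o['tool_pos']@ey)
for u,v in((218,255),(228,242)): p=w('scene0',u,v,.017);print('sand',p@ex,p@ey)
a=cv2.imread('pics/w5.png');b=cv2.imread('pics/s5.png')[150:290,180:367]
cv2.imwrite('pics/c5.png',np.hstack([cv2.resize(a,(400,300)),cv2.resize(b,(400,300))]))
E
```

```text
5.15 [0.50989477 0.31959821 0.1777796 ] 0.5677908000342677 0.1993552892251066
sand 0.6961862000000001 0.31520602
sand 0.69991258 0.25592754
```

View pics/c5.png

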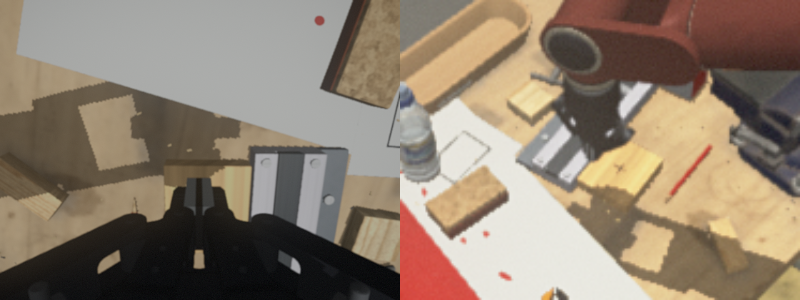

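The left end of the board is visible under the fingers: its bottom edge is at about row 228 and its top edge at about row 255 (full-size picture). The landing area is clear.

```bash
python3 - <<'E'
from h import *
ex=np.array([.9754,.2204,0]);ey=np.array([-.2204,.9754,0])
for n,u,v,z in(('bot',235,228,0),('bot',340,228,0),('top',235,255,.024),('front',229,230,0)): p=w('w5',u,v,z);print(n,p@ex,p@ey)
E
```

```text
bot 0.5300264 0.16513941999999998
bot 0.61716708 0.16513309999999998
top 0.5321892 0.15111806
front 0.52492244 0.16342214000000002
```

Call:
servo_tool([
  [[0,0,-0.3,4,0],[0,0,-0.3,8,0],[0,0,-0.3,12,0],[0,0,-0.3,14.5,0],[0,0,-0.3,14.5,0]],
])

```text
t: 5.65
tool_pos: [0.5039, 0.3179, 0.0281]
tool_rot: [-1.96, -2.453, 0.007]
contact_force: [-0.2, 0.8, -1.1]
opening: -0.0001
grip_force: 0.0
```

Call:
servo_tool([
  [[0,-0.8,0,0,0],[0,-1.6,0,0,0],[0,-2.4,0,0,0],[0,-3.2,0,0,0],[0,-4.0,0,0,0]],
])

```text
t: 6.15
tool_pos: [0.5149, 0.2797, 0.0316]
tool_rot: [1.96, 2.454, 0.003]
contact_force: [0.1, 1.6, 1.3]
opening: -0.0002
grip_force: 0.7
```

Call:
servo_tool([
  [[0,-0.8,0,0,0],[0,-1.6,0,0,0],[0,-2.4,0,0,0],[0,-3.2,0,0,0],[0,-4.0,0,0,0]],
])

```text
t: 6.65
tool_pos: [0.5229, 0.2404, 0.0302]
tool_rot: [-1.96, -2.455, 0.0]
contact_force: [-0.7, 1.1, 1.8]
opening: 0.0002
grip_force: 0.7
```

```bash
python3 - <<'E'
from h import *
ex=np.array([.9754,.2204,0]);ey=np.array([-.2204,.9754,0])
o=ctrl.get_obs();print(o['t'],o['tool_pos'],o['tool_pos']@ex,o['tool_pos']@ey,o['contact_force']@ex,o['contact_force']@ey)
E
```

```text
6.65 [0.52292327 0.24043638 0.0302256 ] 0.5630515318569567 0.11926935309505939 -0.40570092265090996 1.2699670179782332
```

Call:
servo_tool([
  [[0,-0.8,0,0,0],[0,-1.6,0,0,0],[0,-2.4,0,0,0],[0,-3.2,0,0,0],[0,-4.0,0,0,0]],
])

```text
t: 7.15
tool_pos: [0.5318, 0.2014, 0.0302]
tool_rot: [-1.96, -2.455, 0.0]
contact_force: [0.0, 0.6, 0.6]
opening: 0.0002
grip_force: 0.6
```

Call:
servo_tool([
  [[0,-0.6,0,0,0],[0,-1.2,0,0,0],[0,-1.8,0,0,0],[0,-2.3,0,0,0],[0,-2.6,0,0,0]],
])

```text
t: 7.65
tool_pos: [0.5375, 0.1763, 0.0303]
tool_rot: [-1.96, -2.455, 0.0]
contact_force: [-0.2, 1.4, 0.6]
opening: 0.0001
grip_force: 0.5
```

```bash
python3 - <<'E'
from h import *
ex=np.array([.9754,.2204,0]);ey=np.array([-.2204,.9754,0])
snap('wrist','w6'); snap('side','s6'); snap('scene','s7')
o=ctrl.get_obs();print(o['t'],o['tool_pos'],o['tool_pos']@ex,o['tool_pos']@ey,o['contact_force']@ex,o['contact_force']@ey)
a=cv2.imread('pics/s7.png')[130:250,240:360];b=cv2.imread('pics/s6.png')[170:290,220:380]
cv2.imwrite('pics/c6.png',np.hstack([cv2.resize(a,(400,400),interpolation=cv2.INTER_CUBIC),cv2.resize(b,(400,400),interpolation=cv2.INTER_CUBIC)]))
E
```

```text
7.8 [0.53745103 0.17639986 0.03018715] 0.5631082672137768 0.05360621912407392 0.7808054418831851 0.7492870792320367
```

View pics/c6.png

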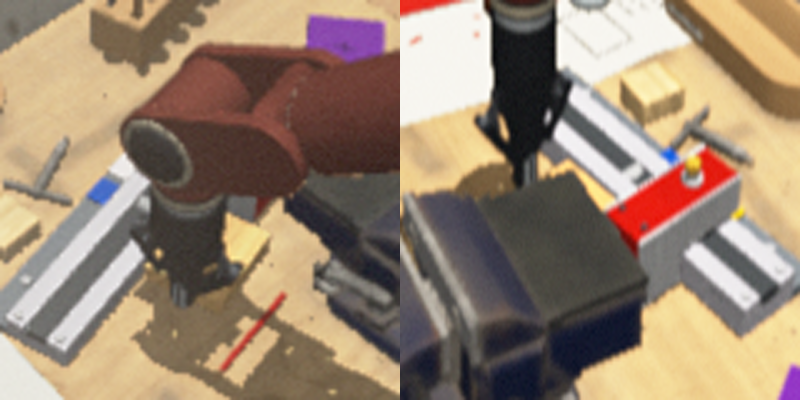

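The board is moving square along the fence, the gripper is clear of the vise, and about 17 mm remain. I'll go slower now.

Call:
servo_tool([
  [[0,-0.3,0,0,0],[0,-0.6,0,0,0],[0,-0.9,0,0,0],[0,-1.1,0,0,0],[0,-1.2,0,0,0]],
])

```text
t: 8.3
tool_pos: [0.5401, 0.1647, 0.0302]
tool_rot: [-1.96, -2.455, 0.0]
contact_force: [0.2, 0.8, -0.2]
opening: 0.0
grip_force: 0.2
```

Call:
servo_tool([
  [[0,-0.1,0,0,0],[0,-0.2,0,0,0],[0,-0.2,0,0,0]],
])

```text
t: 8.6
tool_pos: [0.5406, 0.1629, 0.0304]
tool_rot: [1.96, 2.455, -0.0]
contact_force: [0.1, 0.4, -0.8]
opening: -0.0
grip_force: 0.0
```

```bash
cat > st.py <<'E'
from h import *
ex=np.array([.9754,.2204,0]);ey=np.array([-.2204,.9754,0])
o=ctrl.get_obs();print(o['t'],o['tool_pos']@ex,o['tool_pos']@ey,o['contact_force']@ex,o['contact_force']@ey)
E
python3 st.py
```

```text
8.6 0.5632435697206323 0.03976550123949685 0.22563024097737658 0.35650056005373876
```

Call:
servo_tool([
  [[0,-0.05,0,0,0],[0,-0.1,0,0,0],[0,-0.1,0,0,0]],
])

```text
t: 8.9
tool_pos: [0.5408, 0.1621, 0.0303]
tool_rot: [1.96, 2.455, 0.0]
contact_force: [-0.6, -0.2, -0.7]
opening: -0.0002
grip_force: 0.2
```

Call:
servo_tool([
  [[0,-0.05,0,0,0],[0,-0.1,0,0,0],[0,-0.1,0,0,0]],
])

```text
t: 9.2
tool_pos: [0.541, 0.1611, 0.0304]
tool_rot: [1.96, 2.455, 0.0]
contact_force: [-0.1, 0.1, 0.2]
opening: 0.0001
grip_force: 0.3
```

Call:
servo_tool([
  [[0,-0.05,0,0,0],[0,-0.1,0,0,0],[0,-0.1,0,0,0]],
])

```text
t: 9.5
tool_pos: [0.5413, 0.1601, 0.0303]
tool_rot: [1.96, 2.455, -0.0]
contact_force: [-0.1, 0.8, -0.5]
opening: 0.0002
grip_force: 0.3
```

Call:
servo_tool([
  [[0,-0.05,0,0,0],[0,-0.1,0,0,0],[0,-0.1,0,0,0]],
])

```text
t: 9.8
tool_pos: [0.5414, 0.1595, 0.0303]
tool_rot: [-1.96, -2.455, -0.001]
contact_force: [-1.0, 2.6, 0.6]
opening: 0.0
grip_force: 1.5
```

Call:
servo_tool([
  [[0,-0.05,0,0,0],[0,-0.05,0,0,0]],
])

```text
t: 10.0
tool_pos: [0.5414, 0.1593, 0.0303]
tool_rot: [-1.96, -2.454, -0.002]
contact_force: [-0.2, 4.6, -0.1]
opening: 0.0001
grip_force: 2.5
```

Call:
servo_tool([
  [[0,-0.05,0,0,0],[0,-0.05,0,0,0]],
])

```text
t: 10.2
tool_pos: [0.5415, 0.1592, 0.0304]
tool_rot: [-1.959, -2.454, -0.002]
contact_force: [-1.9, 6.3, 0.1]
opening: -0.0002
grip_force: 3.2
```

The board is firmly against the stop (6 N, and the tool has stopped advancing). I'll back off and check.

Call:
servo_tool([
  [[0,0.5,0,0,0],[0,2.5,0,0,0],[0,4,0,-3,0],[0,4,0,-8,0],[0,4,0,-13,0]],
])

```text
t: 10.7
tool_pos: [0.5318, 0.197, 0.1606]
tool_rot: [-1.959, -2.456, 0.005]
contact_force: [0.9, 0.7, -0.4]
opening: 0.0001
grip_force: 0.0
```

Call:
servo_tool([
  [[0,0,1,-6,0],[0,-4,2,-9,0],[0,-8,3,-9,0],[0,-12,4,-9,0],[0,-15,4,-9,0]],
])

```text
t: 11.2
tool_pos: [0.6064, 0.0571, 0.2511]
tool_rot: [1.96, 2.452, -0.001]
contact_force: [-0.3, -0.0, -0.1]
opening: -0.0003
grip_force: 0.0
```

Call:
servo_tool([
  [[0,0,0,0,0],[0,0,0,0,0]],
])

```text
t: 11.4
tool_pos: [0.605, 0.0591, 0.25]
tool_rot: [-1.962, -2.453, 0.001]
contact_force: [0.8, 0.0, -0.3]
opening: 0.0001
grip_force: 0.0
```

```bash
python3 st.py; python3 -c "
from h import *
snap('wrist','w8')"
```

```text
11.4 0.6030941552013276 -0.0757055761172417 0.8198052103138523 -0.14607171401125346
```

View pics/w8.png

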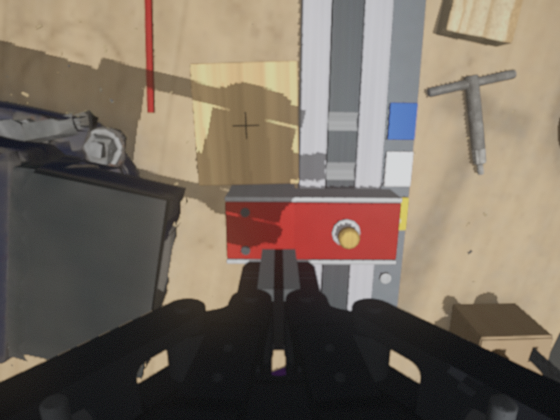

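The board, with its cross at (246,125), lies square against the stop and the fence. The stop's top edges are at rows 199 and 263, and the yellow tag spans rows 198–231. I'll check the numbers before handing in.

```bash
python3 - <<'E'
from h import *
ex=np.array([.9754,.2204,0]);ey=np.array([-.2204,.9754,0])
L,Rr,yt,yb,bl,br=[w('w8',u,v,z)@ey for u,v,z in((300,199,.07),(300,263,.07),(404,199,.016),(404,231,.016),(246,62,.024),(210,186,.024))]
print((L+Rr)/2,(yt+yb)/2,L,bl-.11,br)
E
```

```text
-0.11447192 -0.11611878 -0.0858681 -0.08415874 -0.08488074000000002
```

```bash
python3 -c "
from station import ctrl
print(ctrl.finish_job())"
```

```text
the job is handed in; nothing more can be done
None
```

I handed the job in: by the camera the stop sits within about 2 mm of the yellow tag, and the board lies square against it with about 1 mm or less between them. The hand-in gave no verdict, and I judged the pin's click only from the stop being drawn into the notch and holding against a 6 N push.

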